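Hang up the ear defenders, then try, free and hold open the bit case lid

ROBOT

A 6-joint arm with a two-finger parallel gripper is mounted at the origin on the work surface. World frame = base frame: x ahead of the robot, y to its left, z up, the work surface at z = 0. Lengths are in m, angles in rad, forces in N, time in s.
With the tool pointing down it reaches from about 0.375 to 0.975 m from the base axis. Payload 3.8 kg.
Tool frame: the origin (TCP) lies midway between the tips of the shut fingers; the grasp point (between the pads) lies 19 mm behind it; x points along the fingers, y is the direction in which the jaws open and shut, and the axes are right-handed (so a half turn about x gives the same grasp; the last joint's range is limited). The gripper opens to 85 mm and grips with 20 to 120 N. Pads are 22 mm wide; open, the fingers measure 114 mm over their backs; the gripper's body (76 mm by 85 mm) begins 54 mm behind the grasp point. The pads swing forward as they close: fully open they stand 13 mm farther back than shut.
Start: joints at [-1.314, 0.264, 1.604, -0, 1.274, -0.037], TCP at [0.195, -0.646, 0.231] pointing down, gripper open.
Joint ranges: [-2.63, 2.63], [-0.94, 2.18], [0.31, 2.57], [-1.31, 4.45], [0, 2.66], [-2.55, 2.55]. Speed limits (rad/s): [2.57, 2.57, 3.14, 3.14, 3.14, 3.14].

INTERFACE

Orientations are given as a rotation vector (axis times angle).
In Python, from workcell import read_state, read_camera, get_calibration, finish_job gives the robot as it stands. The module is installed in compiled form; this text tells all that it offers.
- The arm moves only by the shell command python3 -m creep 'ROWS' [FORCE]. ROWS is JSON, a list of rows, each a list of 3 entries, a list of its own where there are three numbers: the closure in counts, from 0 (fully open) to 255 (shut), then the shift along the world's x, y, z in mm, then the turn about the world's z in rad. In form: [[hand, [tx, ty, tz], spin], ...]. A call has exactly 8 rows; each row shifts and turns the commanded pose from where the row before left it; what a row does not reach is not made up. A row lasts 1/12 s, in which the tool goes at most 41.7 mm and 7.16 degrees, less where a joint would pass 70% of its speed; a pose out of reach is approached as far as the arm can. A call is refused whole if a number of a shift passes 41.7 or a number of a turn 0.125, either way. A call with a gripper value outside its range is refused whole. The fingers move at their own pace and stop on an object; FORCE is the grip in N (left out, the last holds). Time passes only in rows, so rows that do not move let the fingers close, or fill a call up. It gives the time, the measured TCP pose, the force and the opening at its end, in the units of the state.
- read_state(): the state, without advancing time (a new reading comes with each control period).
- read_camera(name): name is "side" or "top"; returns (picture, depth): 420x560x3 uint8, blue, green, red; 420x560 float32, m along the optical axis (not along the pixel's ray), 0 where there is no reading.
- get_calibration(name): a dict with "K" (3x3 intrinsics, pixels), "k1" (the pictures are not rectified: a ray, as slopes to the right and down, at radius r is drawn at 1 + k1 r^2 times it, then the intrinsics apply), "eye" and "orientation" of the camera in the world. Camera axes: x right, y down, z forward; pixel columns grow to the right and rows downward; lengths in m; the calibration is good to about 2 mm. A picture is of the moment at which its call begins. get_calibration takes no time and is no camera call.
- finish_job(): hands the job in, once; it reports no verdict.
The state is a dict: "time": time; "q": joint angles; "joint_vel": joint speeds; "joint_torque": joint torques, N m; "tool_pos": TCP position; "tcp_rot": TCP orientation; "wrist_force": force on the tool from outside, world axes, zero at the start; "torque": the same for the moment, N m; "width": opening from 0.0 (shut) to 1.0 (fully open).
Only numpy, scipy, OpenCV 4.12 (cv2) and the standard library are available. Lean on these libraries where they do the work, as an engineer would, in place of code of your own. Each camera call takes 0.05 s, during which the arm holds its last target.

TASK

Hang the ear defenders that stand on the bit case over the bar of the hanging rail and let go of them. Then give the lid a tug by its handle before touching the thumb slide; if the lid is caught, push the thumb slide all the way over to free it. Lift the lid well open, to at least 60 degrees, and finish while still holding it open: it has no stay and falls shut if let go.

Things in the scene. Friction and masses are not known exactly. Their poses are not given: they have to be found in the camera images.
- muffs: Ear defenders, 200 to 325 g: two black box-like cups (68 mm in x, 38 to 82 mm out in y, 86 mm tall) on a stiff steel headband arch with a black pad on its crown; 168 mm wide (y), 152 mm tall. Origin at the centre of the cups' underside; x across the band, y from cup to cup, z up. At the start they stand on the case lid near its middle. The arch is open below, 76 mm between the cups.
- muffs_pad (a point): Centre of the top face of the crown pad, the place to grip the ear defenders: the pad is a block 28 mm in x (grip across this), 56 mm in y, 26 mm tall. This point is 152 mm above the body origin; axes as muffs.
- muffs_under (a point): Centre of the underside of the crown pad, 126 mm above the body origin: what rests on the bar when hung. The underside is flat for 56 mm in y, then the band slopes down to the cups.
- rail: Hanging rail, fixed: a round aluminium bar 16 mm in diameter, level along the rail's own x, between two dark steel posts (30 mm wide, 180 mm tall, 256 mm clear between them) on a base plate 300 x 100 x 10 mm. Origin at the centre of the base underside. Case and rail may swap sides.
- rail_mid (a point): Middle of the top of the bar, 165 mm above the bench; x along the bar, z up.
- case: Blue bit case, fixed, 170 mm in x, 280 mm in y, lid top 62 mm above the bench. Origin at the centre of its underside; -x is its front, towards the robot; z up. On the front, to the +y side of the handle, a latch block (32 mm deep, 80 mm wide, top 50 mm above the bench) carries the thumb slide. A catch inside may or may not hold the lid; nothing outside shows which.
- lid_handle (a point): Middle of the bar of the carrying handle, on the lid's front edge: a round black bar 10 mm in diameter along the case's y, 96 mm long, 45 mm out from the lid's front edge and free all round, 55 mm above the bench when shut. The frame turns with the lid.
- lid_hinge (a point): Middle of the lid's hinge line, which runs along the case's y at the far (+x) edge, 49 mm above the bench. The handle bar is 215 mm from it.
- lid (a joint): Lid angle in rad: 0 shut, grows as the front rises, stop at 1.35. 350 g, about 2 N to lift at the handle; falls shut if let go. If caught, it rises only about 0.04 rad (8 mm at the handle) and stops dead; if free, it goes on rising. A pull of 10 to 15 N shows which; do not force it.
- slide_tab (a point): Centre of the top face of the thumb slide's tab, 84 mm above the bench: a black upright tab 12 mm in x, 16 mm in y, 34 mm tall on the latch block, its top 22 mm above the lid's top; 101 mm in front of the case's middle and 75 mm to its +y side. It slides along the case's +y, away from the handle.
- slide (a joint): Travel of the thumb slide in m: 0 at the start, 0.024 fully over. About 2 N of friction; it stays where it is left. Pushed fully over it draws the catch, which stays drawn. It must not be moved before the tug.
- drill: Bystander: cordless drill standing on its battery, about 200 mm tall, beyond the work. Leave it alone.
- tape: Bystander: tape measure, 70 x 38 x 66 mm, on the bench between case and rail, nearer the robot. Leave it alone.
- jar: Bystander: glass jar with a metal cap, 64 mm in diameter, 90 mm tall, on the robot's side of the bench, to its right. Leave it alone.
There are look-alikes about, which are no part of the job. What is shaped like the muffs but orange, red or turquoise is not meant.

How it is judged:
On the way, in this order (a step that is already met when the one before it is completed fails the run):
1. the ear defenders hang still on the bar by their headband, let go (z of muffs_under in the frame of rail_mid between -0.012 and 0.02 m and y of muffs_under in the frame of rail_mid between -0.04 and 0.04 m and x of muffs_under in the frame of rail_mid between -0.125 and 0.125 m and angle between muffs's own z axis and vertical below 0.6 rad and contact force between muffs and rail above 0.8 N and contact force between muffs and the fingers below 0.1 N and linear speed of muffs below 0.08 m/s), for 0.3 s.
2. the lid is tugged up off its seat while the thumb slide has not yet been moved (value of joint lid above 0.02 rad and value of joint slide below 0.005 m), for 0.1 s.
3. the lid is lifted open (value of joint lid above 1 rad), for 0.2 s.
At the end, for the whole second after the job is handed in: The lid is held still by the robot at more than 1.0 rad (57 degrees) open; the ear defenders hang from the bar by the underside of the crown (within 40 mm across the bar, between the posts, tilted less than 0.6 rad, at rest) and the gripper does not touch them (all of step 1 and value of joint lid above 1 rad and contact force between any of the fingers, the arm and lid above 0.3 N and velocity of joint lid between -0.1 and 0.1 rad/s); the arm keeps its last pose, push and grip.
It fails at once if the drill is moved more than 30 mm (distance of drill from where it was at the start of the episode above 0.03 m).
It fails at once if the tape is moved more than 30 mm (distance of tape from where it was at the start of the episode above 0.03 m).
It fails at once if the jar is moved more than 30 mm (distance of jar from where it was at the start of the episode above 0.03 m).
It fails at once if the ear defenders are dropped or tipped over (angle between muffs's own z axis and vertical above 1 rad).
It also fails if it takes over 72 s, if anything falls off the work surface, if the arm or the gripper's body presses on something with over 40 N, if the wrist force passes 120 N, or if a joint passes its speed limit or range.

## Working session

There is one attempt and no reset: what is moved stays moved. The work goes in short steps, Python scripts to look and compute and a shell command to move; the robot and the scene stay as the last step left them, time stands still between calls to the robot, and variables do not carry over. Pictures are saved under pics/ and viewed, and the job is handed in when it is done.

```bash
mkdir -p pics; cat > h.py <<'E'
import numpy as np,cv2
from scipy.spatial.transform import Rotation as R
from workcell import *
def rot(o):
    o=np.array(o,float)
    return o if o.shape==(3,3) else (R.from_rotvec(o).as_matrix() if o.size==3 else R.from_quat(o).as_matrix())
def cloud(name,d):
    c=get_calibration(name);K=np.array(c['K'],float);k1=c['k1']
    h,w=d.shape
    uv=np.stack(np.meshgrid(np.arange(w),np.arange(h)),-1).reshape(-1,1,2).astype(float)
    n=cv2.undistortPoints(uv,K,np.array([k1,0,0,0,0.])).reshape(h,w,2)
    P=np.dstack([n*d[...,None],d])
    P=P@rot(c['orientation']).T+np.array(c['eye'])
    P[d<=0]=np.nan
    return P
def proj(name,p):
    c=get_calibration(name);Rm=rot(c['orientation'])
    q=(np.atleast_2d(p)-np.array(c['eye']))@Rm
    return cv2.projectPoints(q.reshape(-1,1,3),np.zeros(3),np.zeros(3),np.array(c['K'],float),np.array([c['k1'],0,0,0,0.]))[0].reshape(-1,2)
E
python3 - <<'E'
from h import *
for n in('side','top'):
    im,d=read_camera(n);cv2.imwrite(f'pics/{n}0.png',im);np.save(f'{n}0.npy',d)
    print(n,get_calibration(n))
print(read_state())
E
```

```text
side {'K': array([[489.86492908,   0.        , 278.23243421],
       [  0.        , 489.86492908, 208.41366419],
       [  0.        ,   0.        ,   1.        ]]), 'k1': -0.14878318551187825, 'eye': array([0.47716627, 1.06269648, 1.18776154]), 'orientation': array([-0.10697212,  2.91943694, -1.13830647])}
top {'K': array([[380.43996586,   0.        , 279.74178078],
       [  0.        , 380.43996586, 206.22923083],
       [  0.        ,   0.        ,   1.        ]]), 'k1': -0.04064444689587416, 'eye': array([0.37708224, 0.10490443, 1.25997293]), 'orientation': array([-2.14616179,  2.173497  , -0.12364062])}
{'time': 0.1, 'q': array([-1.31388982e+00,  2.64705858e-01,  1.60521958e+00,  3.02783829e-05,
        1.27370333e+00, -3.69240762e-02]), 'joint_vel': array([-9.15979632e-04, -2.76901246e-03, -1.79307473e-03,  6.57506361e-04,
       -4.48061048e-05,  6.91213141e-04]), 'joint_torque': array([ 2.30299638e-04, -5.16706824e+01, -3.68592095e+01, -5.75837430e-05,
        6.28602007e-03, -2.85407486e-05]), 'tool_pos': array([ 0.19532079, -0.64544271,  0.23007727]), 'tcp_rot': array([ 2.06418517,  0.30759696, -2.06459156]), 'wrist_force': array([0.76511261, 0.2344884 , 0.91524932]), 'torque': array([ 0.05999428, -0.00488529,  0.01658604]), 'width': 1.0009366551863563}
```

View pics/top0.png

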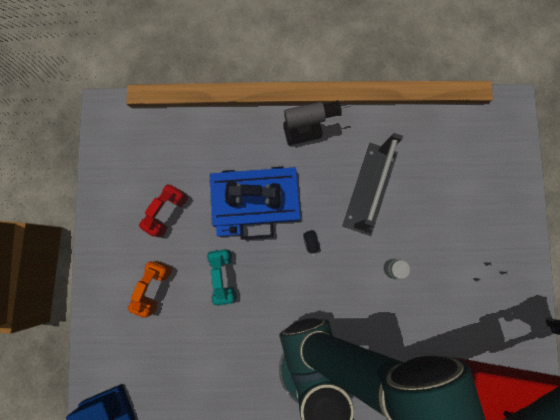

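View pics/side0.png

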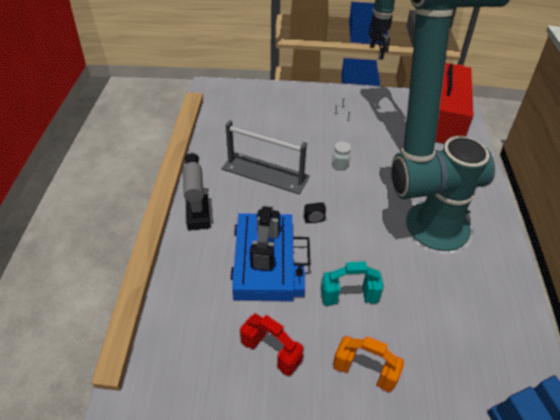

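The top picture is up = +x, left = +y. These things are shaped like the muffs:
- black at (255,194), on the case
- red at (163,211)
- orange at (148,289)
- turquoise at (221,277)

The black one on the blue case is meant. The rail is at (375,185), the tape at (311,241) and the jar at (398,269). I'll confirm it in a crop and measure.

```bash
python3 - <<'E'
from h import *
im=cv2.imread('pics/top0.png');im2=cv2.imread('pics/side0.png')
a=cv2.resize(im[155:255,200:330],None,fx=5,fy=5,interpolation=cv2.INTER_CUBIC)
cv2.imwrite('pics/c1.png',a)
b=cv2.resize(im2[195:310,220:330],None,fx=5,fy=5,interpolation=cv2.INTER_CUBIC)
cv2.imwrite('pics/c2.png',b)
d=np.load('top0.npy');P=cloud('top',d)
ds=np.load('side0.npy');Q=cloud('side',ds)
hsv=cv2.cvtColor(im,cv2.COLOR_BGR2HSV)
def rect(m,P,lab):
    p=P[m]; p=p[np.isfinite(p).all(1)]
    r=cv2.minAreaRect(p[:,:2].astype(np.float32)*1000)
    print(lab,len(p),'ctr',r[0],'size',r[1],'ang',r[2],'z',np.median(p[:,2]),p[:,2].min(),p[:,2].max())
    return p
X,Y,Z=P[...,0],P[...,1],P[...,2]
uu,vv=np.meshgrid(np.arange(560),np.arange(420))
roi=(uu>200)&(uu<310)&(vv>155)&(vv<245)
blue=(hsv[...,0]>100)&(hsv[...,0]<130)&(hsv[...,1]>120)
rect(roi&blue&(Z>.053)&(Z<.07),P,'lid')
rect(roi&(Z>.14),P,'muff top')
rect(roi&(Z>.085),P,'muff>85')
rr=(uu>335)&(uu<410)&(vv>120)&(vv<245)
rect(rr&(Z>.14)&(Z<.172),P,'bar?')
rect(rr&(Z>.172),P,'posts')
rect(rr&(Z>.004)&(Z<.03),P,'base')
X,Y,Z=Q[...,0],Q[...,1],Q[...,2]
roi=(uu>225)&(uu<320)&(vv>195)&(vv<305)
hs=cv2.cvtColor(im2,cv2.COLOR_BGR2HSV)
blue=(hs[...,0]>100)&(hs[...,0]<130)&(hs[...,1]>120)
rect(roi&blue&(Z>.053)&(Z<.07),Q,'S lid')
rect(roi&(Z>.195),Q,'S pad')
rr=(uu>215)&(uu<315)&(vv>115)&(vv<195)
rect(rr&(Z>.155)&(Z<.172)&(hs[...,2]>110),Q,'S bar')
rect(rr&(Z>.174),Q,'S posts')
E
```

```text
lid 3598 ctr (537.6215209960938, 187.9696044921875) size (205.92626953125, 278.40753173828125) ang 3.488440990447998 z 0.06100960871436545 0.053019924597780266 0.06970405676577296
muff top 841 ctr (547.5415649414062, 188.51156616210938) size (161.294921875, 64.0068130493164) ang 86.84658813476562 z 0.17301386766289317 0.1400839766868982 0.21684597618239776
muff>85 985 ctr (512.090576171875, 190.1251220703125) size (167.7540740966797, 140.00218200683594) ang 89.27165985107422 z 0.14855985728153587 0.08510388212455267 0.21684597618239776
bar? 531 ctr (580.1341552734375, -193.65310668945312) size (28.610702514648438, 283.18499755859375) ang 70.11300659179688 z 0.16201381092427192 0.1411230502236469 0.17137000813032066
posts 105 ctr (581.0687255859375, -195.15167236328125) size (29.936622619628906, 285.38818359375) ang 70.03468322753906 z 0.1784875203504297 0.17275898205925877 0.1838653733580835
base 2143 ctr (606.22216796875, -206.99594116210938) size (247.43238830566406, 420.0308532714844) ang 87.48725891113281 z 0.008866669686324213 0.004011863804054272 0.029617619313100363
S lid 3239 ctr (544.0523071289062, 190.61468505859375) size (200.60533142089844, 284.88250732421875) ang 4.801158428192139 z 0.06076080494759739 0.05303552293840452 0.06973842579235212
S pad 208 ctr (551.4332885742188, 190.22291564941406) size (59.827022552490234, 28.33494758605957) ang 86.75383758544922 z 0.2120042645810557 0.1955853098833158 0.21741803794862025
S bar 314 ctr (584.637939453125, -192.89883422851562) size (27.48089599609375, 284.1517639160156) ang 71.54363250732422 z 0.16189530635232796 0.15512245472158237 0.16982913774339026
S posts 62 ctr (584.1094970703125, -193.62535095214844) size (31.704833984375, 286.7736511230469) ang 70.20611572265625 z 0.17885703236684392 0.17410722667772238 0.18459313331083105
```

```bash
python3 - <<'E'
from h import *
s=read_state();print(R.from_rotvec(s['tcp_rot']).as_matrix().round(3))
E
```

```text
[[-0.     0.29  -0.957]
 [ 0.002 -0.957 -0.29 ]
 [-1.    -0.002 -0.   ]]
```

View pics/c1.png

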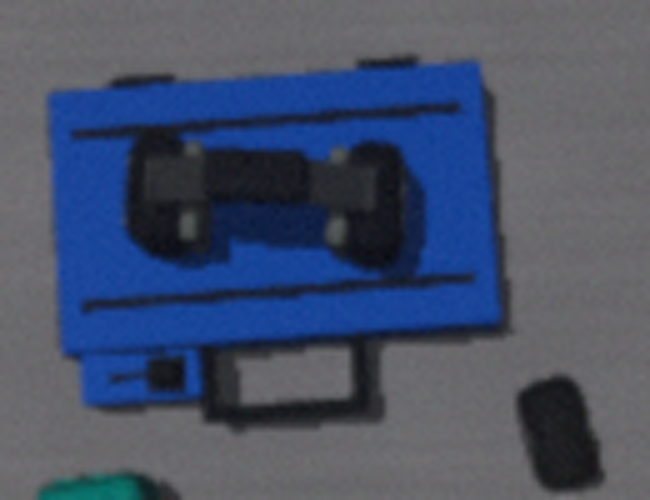

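View pics/c2.png

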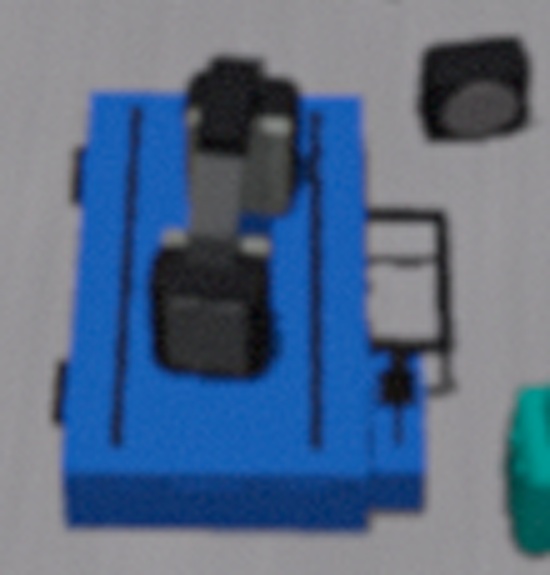

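The crop confirms it: black muffs with the crown pad at about (255,190) in the top view. The handle is at (258,236) and the tab at (233,230). Next I measure the handle, tab, drill and rail axis.

```bash
python3 - <<'E'
from h import *
uu,vv=np.meshgrid(np.arange(560),np.arange(420))
for n in('top','side'):
    im=cv2.imread(f'pics/{n}0.png');P=cloud(n,np.load(f'{n}0.npy'));Z=P[...,2]
    hsv=cv2.cvtColor(im,cv2.COLOR_BGR2HSV);v=hsv[...,2]
    blue=(hsv[...,0]>100)&(hsv[...,0]<130)&(hsv[...,1]>150)&(v>70)
    # lid top by world box
    X,Y=P[...,0],P[...,1]
    m=blue&(abs(Z-.062)<.006)&(X>.43)&(X<.66)&(Y>.03)&(Y<.35)
    m=cv2.morphologyEx(m.astype(np.uint8),cv2.MORPH_OPEN,np.ones((3,3)))>0
    p=P[m];r=cv2.minAreaRect((p[:,:2]*1000).astype(np.float32));print(n,'lid',r)
    def med(m,l):
        p=P[m];print(n,l,len(p),'med',np.median(p,0).round(4),'min',np.nanmin(p,0).round(4) if len(p) else '','max',np.nanmax(p,0).round(4) if len(p) else '')
    med((Z>.072)&(Z<.095)&(X>.4)&(X<.48)&(Y>.2)&(Y<.3)&(v<90),'tab')
    h=(Z>.04)&(Z<.068)&(X>.385)&(X<.436)&(Y>.12)&(Y<.235)&(v<90)
    med(h,'handle')
    med((Z>.05)&(X>.6)&(X<.8)&(Y>-.12)&(Y<.12),'drill')
    med((Z>.03)&(X>.38)&(X<.48)&(Y>-.02)&(Y<.07),'tape')
    med((Z>.203)&(X>.5)&(X<.6)&(Y>.1)&(Y<.27),'padtop')
    b=(Z>.158)&(Z<.169)&(X>.4)&(X<.75)&(Y<-.1)&(Y>-.3)&(v>100)
    p=P[b];c,s,vt=np.linalg.svd(p[:,:2]-p[:,:2].mean(0),full_matrices=False)
    print(n,'bar',p.mean(0),vt[0],np.degrees(np.arctan2(*vt[0][::-1])), ((p[:,:2]-p[:,:2].mean(0))@vt[0]).min(),((p[:,:2]-p[:,:2].mean(0))@vt[0]).max())
E
```

```text
top lid ((552.134033203125, 188.61978149414062), (170.3076934814453, 278.0047302246094), 3.5189149379730225)
top tab 22 med [0.4464 0.2589 0.0814] min [0.4404 0.2501 0.0751] max [0.4528 0.2655 0.0887]
top handle 125 med [0.4223 0.1831 0.0577] min [0.4157 0.1296 0.0492] max [0.435  0.2341 0.0644]
top drill 1265 med [0.7653 0.0401 0.1767] min [ 0.6015 -0.0792  0.0509] max [0.7998 0.1181 0.1939]
top tape 268 med [0.4118 0.0136 0.0629] min [ 0.3815 -0.0146  0.0309] max [0.4799 0.069  0.0719]
top padtop 203 med [0.5472 0.1866 0.2128] min [0.5333 0.1612 0.203 ] max [0.5615 0.2147 0.2168]
top bar [ 0.58142556 -0.19440862  0.16290501] [-0.93882668  0.34438999] 159.8554372434379 -0.12608131564453218 0.12450692022085807
side lid ((554.8766479492188, 192.01873779296875), (168.02676391601562, 279.9112854003906), 3.3224918842315674)
side tab 25 med [0.4508 0.2618 0.0813] min [0.4453 0.2505 0.0741] max [0.4544 0.2682 0.0848]
side handle 83 med [0.4269 0.1874 0.0583] min [0.4197 0.1328 0.0497] max [0.4341 0.2345 0.0628]
side drill 1074 med [0.77   0.0652 0.1685] min [ 0.6    -0.0812  0.05  ] max [0.8    0.1199 0.1937]
side tape 310 med [0.4125 0.0233 0.0593] min [ 0.3805 -0.0106  0.0302] max [0.48   0.069  0.0712]
side padtop 183 med [0.5508 0.1949 0.2124] min [0.5366 0.1605 0.2033] max [0.5664 0.2204 0.2174]
side bar [ 0.58933236 -0.19275534  0.16264447] [-0.94176866  0.33626149] 160.3507334271504 -0.13862754428828938 0.12912028827424288
```

```bash
python3 -m creep '[[0,[0,0,20],0.07],[0,[20,25,15],0.08],[0,[25,30,15],0.08],[0,[25,30,10],0.08],[0,[25,30,10],0.08],[0,[25,30,5],0.08],[0,[25,30,0],0.08],[0,[20,35,0],0.08]]' 40
```

```text
time: 0.77
tool_pos: [0.3618, -0.4351, 0.3064]
tcp_rot: [1.665, 0.832, -1.664]
wrist_force: [0.2, -0.3, 0.3]
width: 0.999
```

```bash
python3 -m creep '[[0,[22,30,0],0.06],[0,[22,30,0],0.06],[0,[22,32,0],0.06],[0,[22,32,0],0.06],[0,[20,34,0],0.06],[0,[15,36,0],0.06],[0,[12,36,0],0.06],[0,[10,36,0],0.06]]'; python3 -m creep '[[0,[8,38,0],0.06],[0,[8,38,0],0.04],[0,[8,38,0],0.01],[0,[6,38,0],0],[0,[4,38,0],0],[0,[4,38,0],0],[0,[4,38,0],0],[0,[0,38,0],0]]';python3 -m creep '[[0,[0,30,0],0],[0,[0,26,0],0],[0,[0,0,0],0],[0,[0,0,0],0],[0,[0,0,0],0],[0,[0,0,0],0],[0,[0,0,0],0],[0,[0,0,0],0]]'; python3 - <<'E'
from h import *
s=read_state();M=R.from_rotvec(s['tcp_rot']).as_matrix();print(M.round(3),np.degrees(np.arctan2(M[1,1],M[0,1])),s['q'])
E
```

```text
time: 1.43
tool_pos: [0.5057, -0.1682, 0.3056]
tcp_rot: [1.329, 1.128, -1.329]
wrist_force: [0.7, -1.4, -0.1]
width: 1.004
time: 2.1
tool_pos: [0.5473, 0.1357, 0.3057]
tcp_rot: [1.251, 1.182, -1.251]
wrist_force: [-0.1, -0.4, 0.1]
width: 0.997
time: 2.77
tool_pos: [0.5475, 0.1886, 0.3063]
tcp_rot: [1.252, 1.181, -1.252]
wrist_force: [0.6, -0.1, -0.1]
width: 1.003
[[ 0.     0.998 -0.059]
 [-0.    -0.059 -0.998]
 [-1.     0.     0.   ]] -3.3643001423376657 [ 2.88864345e-01  4.49278978e-02  1.71763248e+00 -1.59769043e-04
  1.37898610e+00  3.47612920e-01]
```

```bash
python3 -m creep '[[0,[1.5,2,-20],0],[0,[0,0,-20],0],[0,[0,0,-20],0],[0,[0,0,-20],0],[0,[0,0,-15],0],[0,[0,0,-12],0],[0,[0,0,-8],0],[0,[0,0,0],0]]'; python3 - <<'E'
from h import *
im,d=read_camera('side');cv2.imwrite('pics/s1.png',cv2.resize(im[170:310,210:350],None,fx=4,fy=4))
E
```

```text
time: 3.43
tool_pos: [0.5478, 0.191, 0.1892]
tcp_rot: [1.249, 1.183, -1.254]
wrist_force: [-0.7, -0.9, -0.4]
width: 1.0
```

View pics/s1.png

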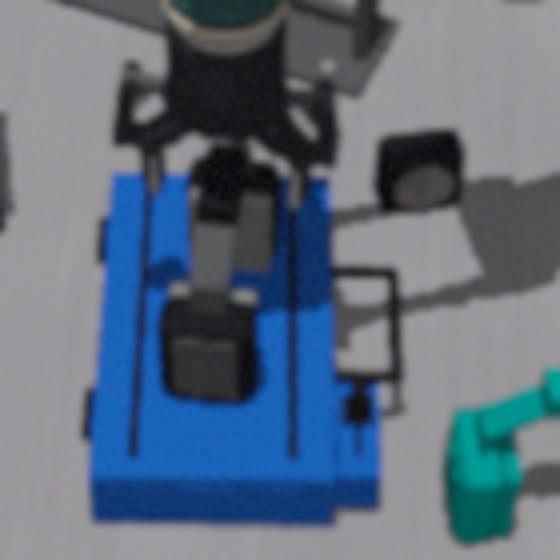

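The fingers straddle the crown pad (crop columns 150 to 300), centred on it. Closing now.

```bash
python3 -m creep '[[60,[0,0,2],0],[120,[0,0,0],0],[180,[0,0,0],0],[230,[0,0,0],0],[230,[0,0,0],0],[230,[0,0,0],0],[230,[0,0,0],0],[230,[0,0,0],0]]' 50;  python3 -m creep '[[230,[0,0,3],0],[230,[0,0,8],0],[230,[0,0,15],0],[230,[0,0,20],0],[230,[0,0,20],0],[230,[0,0,20],0],[230,[0,0,20],0],[230,[0,0,0],0]]'; python3 - <<'E'
from h import *
im,d=read_camera('side');cv2.imwrite('pics/s2.png',cv2.resize(im[130:310,210:350],None,fx=3.3,fy=3.3))
E
```

```text
time: 4.15
tool_pos: [0.5497, 0.192, 0.1942]
tcp_rot: [1.252, 1.181, -1.249]
wrist_force: [2.1, 0.6, 3.7]
width: 0.317
time: 4.82
tool_pos: [0.5505, 0.1924, 0.304]
tcp_rot: [1.256, 1.179, -1.245]
wrist_force: [0.4, -0.4, -0.6]
width: 0.318
```

View pics/s2.png

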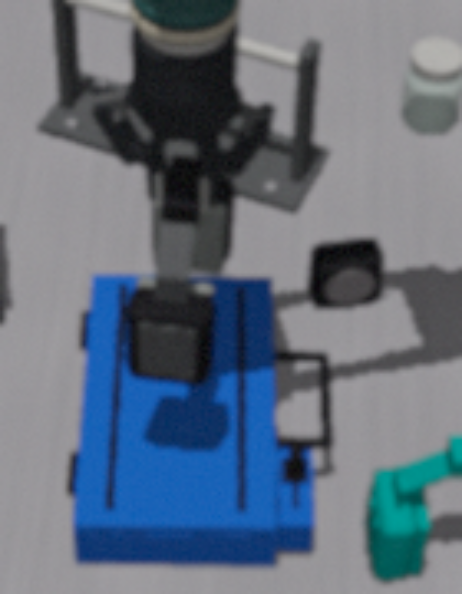

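```bash
python3 -m creep '[[230,[0,0,15],0],[230,[0,0,15],0],[230,[0,-8,10],0],[230,[2,-15,0],-0.01],[230,[3,-22,0],-0.02],[230,[3,-27,0],-0.02],[230,[3,-27,0],-0.03],[230,[3,-27,0],-0.03]]';  python3 -m creep '[[230,[3,-30,0],-0.03],[230,[3,-30,0],-0.03],[230,[3,-30,0],-0.03],[230,[3,-30,0],-0.03],[230,[3,-28,0],-0.03],[230,[2,-26,0],-0.02],[230,[2,-24,0],-0.01],[230,[0,-20,0],0]]'; python3 -m creep '[[230,[0,-18,0],0],[230,[0,-12,0],0],[230,[0,-8,0],0],[230,[0,-4,0],0],[230,[0,0,0],0],[230,[0,0,0],0],[230,[0,0,0],0],[230,[0,0,0],0]]'; python3 - <<'E'
from h import *
s=read_state();M=R.from_rotvec(s['tcp_rot']).as_matrix();print(M.round(3),np.degrees(np.arctan2(M[1,1],M[0,1])),s['wrist_force'])
for n in('side','top'):
    im,d=read_camera(n);cv2.imwrite(f'pics/{n}3.png',im);np.save(n+'3.npy',d)
    P=cloud(n,d);X,Y,Z=P[...,0],P[...,1],P[...,2]
a=cv2.imread('pics/side3.png')[80:220,190:350];b=cv2.imread('pics/top3.png')[110:250,310:430]
cv2.imwrite('pics/m3.png',np.hstack([cv2.resize(a,None,fx=2.8,fy=2.8),cv2.resize(b,None,fx=2.8,fy=2.8)]))
E
```

```text
time: 5.53
tool_pos: [0.562, 0.0642, 0.3374]
tcp_rot: [1.33, 1.127, -1.334]
wrist_force: [0.2, -0.6, -1.3]
width: 0.313
time: 6.2
tool_pos: [0.5809, -0.1545, 0.3372]
tcp_rot: [1.46, 1.026, -1.464]
wrist_force: [-0.6, -0.2, -2.0]
width: 0.315
time: 6.87
tool_pos: [0.582, -0.1932, 0.3394]
tcp_rot: [1.46, 1.025, -1.459]
wrist_force: [0.3, 0.0, -2.1]
width: 0.318
[[ 0.     0.941 -0.339]
 [ 0.    -0.339 -0.941]
 [-1.     0.    -0.   ]] -19.81172484828328 [ 0.33843043  0.00573037 -2.14753815]
```

View pics/m3.png

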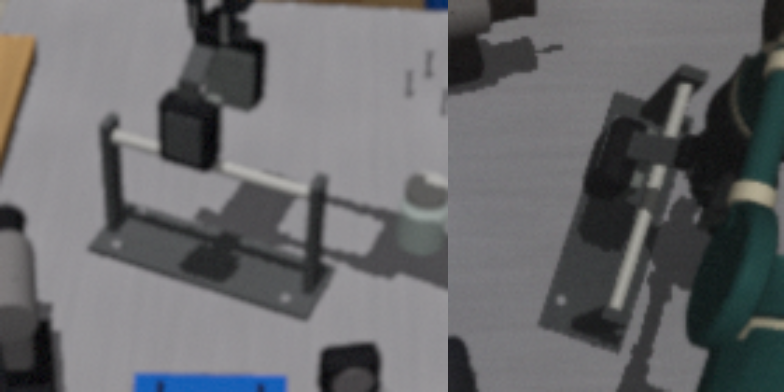

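```bash
python3 -m creep '[[230,[0,0,-15],0],[230,[0,0,-22],0],[230,[0,0,-22],0],[230,[0,0,-22],0],[230,[0,0,-22],0],[230,[0,0,-22],0],[230,[0,0,-18],0],[230,[0,0,-8],0]]';  python3 -m creep '[[230,[0,0,-4],0],[230,[0,0,0],0],[230,[0,0,0],0],[230,[0,0,0],0],[230,[0,0,0],0],[230,[0,0,0],0],[230,[0,0,0],0],[230,[0,0,0],0]]'; python3 - <<'E'
from h import *
print(read_state()['wrist_force'])
for n in('side','top'):
    im,d=read_camera(n);cv2.imwrite(f'pics/{n}4.png',im);np.save(n+'4.npy',d)
a=cv2.imread('pics/side4.png')[80:220,190:350];b=cv2.imread('pics/top4.png')[110:250,310:430]
cv2.imwrite('pics/m4.png',np.hstack([cv2.resize(a,None,fx=2.8,fy=2.8),cv2.resize(b,None,fx=2.8,fy=2.8)]))
E
```

```text
time: 7.63
tool_pos: [0.5801, -0.1931, 0.1849]
tcp_rot: [1.458, 1.029, -1.463]
wrist_force: [-0.8, 0.3, -1.7]
width: 0.318
time: 8.3
tool_pos: [0.5821, -0.1943, 0.1847]
tcp_rot: [1.46, 1.024, -1.46]
wrist_force: [-1.1, 0.6, -1.5]
width: 0.316
[-1.10118393  0.60368896 -1.48635177]
```

View pics/m4.png

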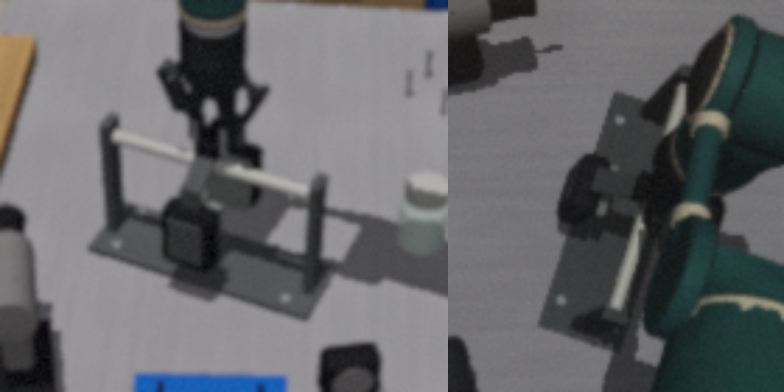

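The muffs straddle the bar with one cup on each side. I'll lower gently and watch the force.

```bash
python3 -m creep '[[230,[0,0,-2],0],[230,[0,0,-2],0],[230,[0,0,-2],0],[230,[0,0,-2],0],[230,[0,0,-1],0],[230,[0,0,0],0],[230,[0,0,0],0],[230,[0,0,0],0]]';  python3 -m creep '[[230,[0,0,-1],0],[230,[0,0,-1],0],[230,[0,0,0],0],[230,[0,0,0],0],[230,[0,0,0],0],[230,[0,0,0],0],[230,[0,0,0],0],[230,[0,0,0],0]]'
```

```text
time: 9.07
tool_pos: [0.5819, -0.1942, 0.1753]
tcp_rot: [1.46, 1.024, -1.46]
wrist_force: [-0.3, 0.3, -1.5]
width: 0.32
time: 9.73
tool_pos: [0.5819, -0.1942, 0.1732]
tcp_rot: [1.46, 1.025, -1.46]
wrist_force: [0.5, 0.8, -1.5]
width: 0.314
```

```bash
python3 -m creep '[[230,[0,0,-1],0],[230,[0,0,-1],0],[230,[0,0,0],0],[230,[0,0,0],0],[230,[0,0,0],0],[230,[0,0,0],0],[230,[0,0,0],0],[230,[0,0,0],0]]';  python3 -m creep '[[230,[0,0,-1],0],[230,[0,0,-1],0],[230,[0,0,0],0],[230,[0,0,0],0],[230,[0,0,0],0],[230,[0,0,0],0],[230,[0,0,0],0],[230,[0,0,0],0]]'
```

```text
time: 10.4
tool_pos: [0.5819, -0.1942, 0.1712]
tcp_rot: [1.46, 1.025, -1.46]
wrist_force: [-0.5, 0.7, -1.2]
width: 0.32
time: 11.07
tool_pos: [0.582, -0.1942, 0.1708]
tcp_rot: [1.46, 1.024, -1.46]
wrist_force: [-2.1, 1.9, 5.0]
width: 0.317
```

Contact is at TCP z 0.171, as expected. Releasing.

```bash
python3 -m creep '[[150,[0,0,1],0],[130,[0,0,0],0],[110,[0,0,0],0],[90,[0,0,0],0],[60,[0,0,0],0],[30,[0,0,0],0],[0,[0,0,0],0],[0,[0,0,0],0]]';  python3 -m creep '[[0,[0,0,6],0],[0,[0,0,12],0],[0,[0,0,20],0],[0,[0,0,25],0],[0,[0,0,25],0],[0,[0,0,25],0],[0,[0,0,20],0],[0,[0,0,0],0]]'; python3 - <<'E'
from h import *
print(read_state()['wrist_force'])
for n in('side','top'):
    im,d=read_camera(n);cv2.imwrite(f'pics/{n}5.png',im);np.save(n+'5.npy',d)
a=cv2.imread('pics/side5.png')[80:220,190:350];b=cv2.imread('pics/top5.png')[110:250,310:430]
cv2.imwrite('pics/m5.png',np.hstack([cv2.resize(a,None,fx=2.8,fy=2.8),cv2.resize(b,None,fx=2.8,fy=2.8)]))
P=cloud('side',np.load('side5.npy'));X,Y,Z=P[...,0],P[...,1],P[...,2]
m=(abs(X-.582)<.05)&(abs(Y+.194)<.06)&(Z>.172)&(Z<.23)
p=P[m];print(len(p),p.min(0),p.max(0),np.median(p,0))
E
```

```text
time: 11.73
tool_pos: [0.5818, -0.1942, 0.1701]
tcp_rot: [1.46, 1.025, -1.46]
wrist_force: [-0.5, 0.3, -0.1]
width: 1.001
time: 12.4
tool_pos: [0.5846, -0.1952, 0.311]
tcp_rot: [1.463, 1.015, -1.452]
wrist_force: [0.7, 0.0, 1.6]
width: 1.001
[0.70984187 0.03647725 1.60804777]
148 [ 0.5594678  -0.22883894  0.17226815] [ 0.60187012 -0.15577409  0.19471102] [ 0.57971645 -0.1876539   0.18850269]
```

View pics/m5.png

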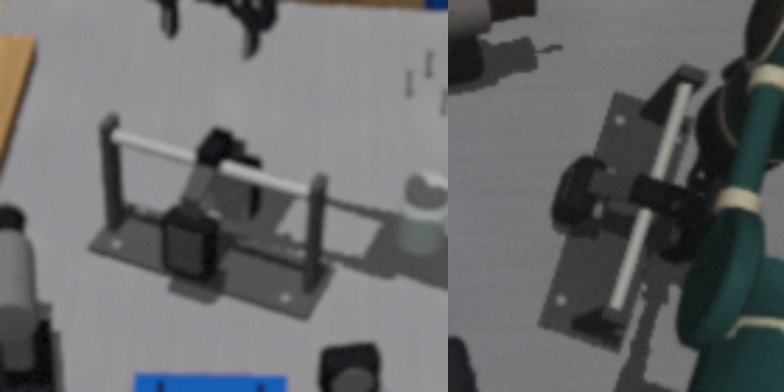

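The muffs hang with the pad over the bar: side crop (215,145), top crop (655,190), pad top z about 0.191 as expected. Moving to above the handle with the jaws partly closed.

```bash
python3 -m creep '[[0,[-4,10,0],0.02],[0,[-12,25,0],0.03],[60,[-14,33,0],0.03],[100,[-14,33,0],0.03],[140,[-14,33,0],0.03],[140,[-14,33,0],0.03],[140,[-14,33,0],0.03],[140,[-14,33,0],0.03]]';  python3 -m creep '[[140,[-14,33,0],0.03],[140,[-14,33,0],0.03],[140,[-14,30,0],0.03],[140,[-12,22,0],0.03],[140,[-10,16,0],0.03],[140,[-7,9,0],0.02],[140,[0,0,0],0],[140,[0,0,0],0]]'; python3 - <<'E'
from h import *
s=read_state();M=R.from_rotvec(s['tcp_rot']).as_matrix();print(np.degrees(np.arctan2(M[1,1],M[0,1])),s['wrist_force'],s['tool_pos'])
for n in('side',):
    im,d=read_camera(n);cv2.imwrite(f'pics/{n}6.png',im);np.save(n+'6.npy',d)
P=cloud('side',np.load('side6.npy'));X,Y,Z=P[...,0],P[...,1],P[...,2]
m=(abs(X-.582)<.05)&(abs(Y+.194)<.06)&(Z>.172)&(Z<.23)
p=P[m];print(len(p),p.min(0),p.max(0),np.median(p,0))
E
```

```text
time: 13.17
tool_pos: [0.4793, 0.0406, 0.3011]
tcp_rot: [1.292, 1.156, -1.296]
wrist_force: [1.1, 0.8, 0.9]
width: 0.451
time: 13.83
tool_pos: [0.41, 0.1817, 0.3022]
tcp_rot: [1.167, 1.235, -1.171]
wrist_force: [-0.6, -0.2, 0.1]
width: 0.449
3.1194656540355217 [-0.64061648 -0.24012094  0.11548601] [0.41004664 0.18173158 0.30217606]
150 [ 0.55936831 -0.22627068  0.17223706] [ 0.60191566 -0.15962795  0.19476939] [ 0.57900041 -0.18627008  0.18798643]
```

View pics/side6.png

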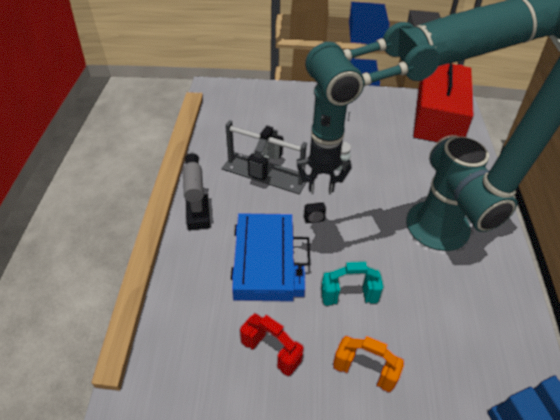

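The muffs hang still at (265,150). I'll descend to the handle and stop short at z about 0.08 to check.

```bash
python3 -m creep '[[140,[5,0,-20],0.005],[140,[5,0,-30],0],[140,[4,0,-35],0],[140,[0,0,-35],0],[140,[0,0,-35],0],[140,[0,0,-35],0],[140,[0,0,-22],0],[140,[0,0,-10],0]]'; python3 -m creep '[[140,[0,0,0],0],[140,[0,0,0],0],[140,[0,0,0],0],[140,[0,0,0],0],[140,[0,0,0],0],[140,[0,0,0],0],[140,[0,0,0],0],[140,[0,0,0],0]]'; python3 - <<'E'
from h import *
for n in('side','top'):
    im,d=read_camera(n);cv2.imwrite(f'pics/{n}7.png',im);np.save(n+'7.npy',d)
a=cv2.imread('pics/side7.png')[180:310,225:345];b=cv2.imread('pics/top7.png')[150:280,200:320]
cv2.imwrite('pics/m7.png',np.hstack([cv2.resize(a,None,fx=3.3,fy=3.3),cv2.resize(b,None,fx=3.3,fy=3.3)]))
E
```

```text
time: 14.55
tool_pos: [0.4223, 0.1794, 0.077]
tcp_rot: [1.163, 1.238, -1.174]
wrist_force: [0.1, 0.1, 0.5]
width: 0.45
time: 15.22
tool_pos: [0.4251, 0.182, 0.0817]
tcp_rot: [1.167, 1.236, -1.165]
wrist_force: [-0.1, 0.4, 0.3]
width: 0.451
```

View pics/m7.png

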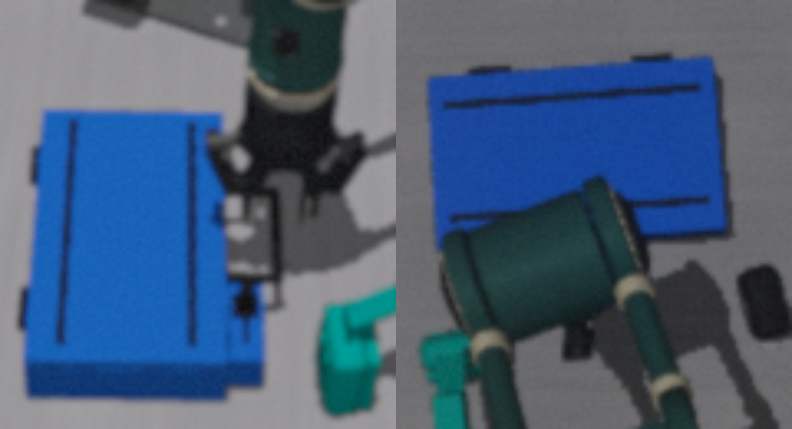

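```bash
python3 - <<'E'
from h import *
P=cloud('side',np.load('side7.npy'));X,Y,Z=P[...,0],P[...,1],P[...,2]
for lo,hi in((.085,.095),(.095,.105),(.105,.115),(.115,.125)):
    m=(Z>lo)&(Z<hi)&(X>.36)&(X<.5)&(abs(Y-.182)<.03)
    p=P[m];print(lo,p[np.argsort(p[:,0])].round(3)[:, :2].tolist())
m=(Z>.045)&(Z<.064)&(X>.40)&(X<.438)&(Y>.12)&(Y<.26)
p=P[m];print(p[np.argsort(p[:,1])].round(3).tolist()[::4])
E
```

```text
0.085 [[0.392, 0.189], [0.394, 0.189], [0.395, 0.19], [0.397, 0.189], [0.397, 0.188], [0.4, 0.192], [0.4, 0.196], [0.403, 0.196], [0.403, 0.193], [0.403, 0.191], [0.406, 0.182], [0.406, 0.178], [0.406, 0.177], [0.406, 0.171], [0.406, 0.175], [0.446, 0.197], [0.446, 0.194], [0.448, 0.195], [0.449, 0.196], [0.452, 0.194], [0.454, 0.191], [0.458, 0.182]]
0.095 [[0.392, 0.192], [0.392, 0.188], [0.395, 0.191], [0.395, 0.19], [0.398, 0.188], [0.401, 0.197], [0.446, 0.199], [0.446, 0.193], [0.449, 0.196], [0.449, 0.198], [0.452, 0.195], [0.452, 0.193], [0.452, 0.191], [0.455, 0.198], [0.455, 0.191], [0.455, 0.19], [0.458, 0.195], [0.458, 0.192], [0.458, 0.183], [0.458, 0.182], [0.458, 0.176]]
0.105 [[0.393, 0.186], [0.393, 0.191], [0.396, 0.191], [0.396, 0.188], [0.398, 0.192], [0.399, 0.193], [0.399, 0.191], [0.401, 0.198], [0.401, 0.194], [0.402, 0.192], [0.404, 0.196], [0.404, 0.197], [0.444, 0.199], [0.444, 0.196], [0.447, 0.197], [0.449, 0.197], [0.45, 0.196], [0.452, 0.191], [0.453, 0.188], [0.455, 0.194]]
0.115 [[0.386, 0.187], [0.394, 0.193], [0.397, 0.193], [0.4, 0.194], [0.402, 0.
[... 292 characters left out ...]
[0.459, 0.194]]
[[0.428, 0.132, 0.056], [0.437, 0.135, 0.059], [0.425, 0.139, 0.059], [0.425, 0.141, 0.057], [0.428, 0.145, 0.057], [0.431, 0.148, 0.057], [0.427, 0.154, 0.055], [0.43, 0.159, 0.057], [0.424, 0.166, 0.055], [0.421, 0.168, 0.059], [0.427, 0.173, 0.06], [0.427, 0.175, 0.057], [0.427, 0.179, 0.057], [0.43, 0.183, 0.059], [0.427, 0.188, 0.055], [0.429, 0.191, 0.054], [0.421, 0.195, 0.055], [0.427, 0.199, 0.06], [0.426, 0.205, 0.054], [0.423, 0.207, 0.057], [0.42, 0.214, 0.057], [0.423, 0.219, 0.059], [0.423, 0.224, 0.056], [0.426, 0.229, 0.057], [0.431, 0.231, 0.059], [0.42, 0.233, 0.059], [0.431, 0.234, 0.054], [0.426, 0.235, 0.061], [0.431, 0.236, 0.062], [0.436, 0.252, 0.054]]
```

The finger gap is centred at x 0.4255 against the bar at 0.426, seen by the same camera. Going down and gripping.

```bash
python3 -m creep '[[140,[0,0,-8],0],[140,[0,0,-10],0],[140,[0,0,-10],0],[140,[0,0,-8],0],[140,[0,0,-6],0],[140,[0,0,-2],0],[140,[0,0,0],0],[140,[0,0,0],0]]'; python3 -m creep '[[180,[0,0,0],0],[220,[0,0,0],0],[255,[0,0,0],0],[255,[0,0,0],0],[255,[0,0,0],0],[255,[0,0,0],0],[255,[0,0,0],0],[255,[0,0,0],0]]' 60
```

```text
time: 15.98
tool_pos: [0.4249, 0.1818, 0.037]
tcp_rot: [1.166, 1.236, -1.167]
wrist_force: [-0.5, -0.2, -0.3]
width: 0.451
time: 16.65
tool_pos: [0.425, 0.182, 0.0378]
tcp_rot: [1.167, 1.236, -1.166]
wrist_force: [-3.1, -0.5, 6.0]
width: 0.089
```

Gripped (width 0.089, about the 10 mm bar). Now a gentle tug.

```bash
python3 -m creep '[[255,[0,0,2],0],[255,[0,0,2],0],[255,[0,0,2],0],[255,[0,0,1],0],[255,[0,0,0],0],[255,[0,0,0],0],[255,[0,0,0],0],[255,[0,0,0],0]]'; python3 -m creep '[[255,[0,0,1],0],[255,[0,0,1],0],[255,[0,0,0],0],[255,[0,0,0],0],[255,[0,0,0],0],[255,[0,0,0],0],[255,[0,0,0],0],[255,[0,0,0],0]]'; python3 -m creep '[[255,[0,0,1],0],[255,[0,0,0],0],[255,[0,0,0],0],[255,[0,0,0],0],[255,[0,0,0],0],[255,[0,0,0],0],[255,[0,0,0],0],[255,[0,0,0],0]]'
```

```text
time: 17.32
tool_pos: [0.4251, 0.182, 0.0443]
tcp_rot: [1.167, 1.236, -1.166]
wrist_force: [1.5, 1.8, -2.0]
width: 0.09
time: 17.98
tool_pos: [0.4253, 0.1819, 0.0464]
tcp_rot: [1.167, 1.236, -1.166]
wrist_force: [3.6, 2.7, -2.5]
width: 0.091
time: 18.65
tool_pos: [0.4253, 0.182, 0.0474]
tcp_rot: [1.167, 1.236, -1.166]
wrist_force: [4.1, 3.6, -2.4]
width: 0.09
```

```bash
python3 -m creep '[[255,[0,0,1],0],[255,[0,0,0],0],[255,[0,0,1],0],[255,[0,0,0],0],[255,[0,0,0],0],[255,[0,0,0],0],[255,[0,0,0],0],[255,[0,0,0],0]]'; python3 -m creep '[[255,[0,0,1],0],[255,[0,0,0],0],[255,[0,0,1],0],[255,[0,0,0],0],[255,[0,0,0],0],[255,[0,0,0],0],[255,[0,0,0],0],[255,[0,0,0],0]]'
```

```text
time: 19.32
tool_pos: [0.4254, 0.1819, 0.0494]
tcp_rot: [1.167, 1.235, -1.165]
wrist_force: [5.4, 2.3, -1.8]
width: 0.093
time: 19.98
tool_pos: [0.4256, 0.182, 0.0515]
tcp_rot: [1.167, 1.235, -1.165]
wrist_force: [4.7, 1.9, -2.1]
width: 0.09
```

It rose 14 mm at about 2 N, well past 8 mm, so the lid is not caught. The slide can stay untouched. Working out the opening arc.

```bash
python3 - <<'E'
import numpy as np
f=np.linspace(.093,1.24,25);f=np.r_[.093,np.cumsum(np.r_[.02,.035,.045,[.055]*16,.05,.04,.03,.02,.01])+.093]
h=-215*np.cos(f);z=215*np.sin(f);print(len(f)-1,f[-1])
c=np.round(np.c_[h*.998,h*.06,z],0)
print(np.diff(c,axis=0).astype(int).tolist())
E
```

```text
24 1.2230000000000005
[[1, 0, 4], [1, 0, 8], [1, 0, 9], [3, 0, 12], [3, 1, 11], [4, 0, 11], [4, 0, 11], [6, 0, 11], [5, 1, 10], [6, 0, 10], [7, 1, 10], [7, 0, 10], [8, 0, 8], [8, 1, 9], [9, 1, 8], [9, 0, 7], [9, 1, 7], [10, 0, 7], [11, 1, 6], [9, 0, 5], [8, 1, 3], [6, 0, 3], [4, 0, 1], [2, 1, 1]]
```

```bash
python3 -m creep '[[255,[1,0,4],0],[255,[1,0,8],0],[255,[1,0,9],0],[255,[3,0,12],0],[255,[3,1,11],0],[255,[4,0,11],0],[255,[4,0,11],0],[255,[6,0,11],0]]'; python3 - <<'E'
from h import *
for n in('side','top'):
    im,d=read_camera(n);cv2.imwrite(f'pics/{n}8.png',im);np.save(n+'8.npy',d)
print(read_state()['wrist_force'])
E
```

```text
time: 20.65
tool_pos: [0.4465, 0.1832, 0.1281]
tcp_rot: [1.166, 1.239, -1.168]
wrist_force: [1.9, 6.1, -3.6]
width: 0.09
[-3.04723896  4.57386821  0.87392123]
```

View pics/side8.png

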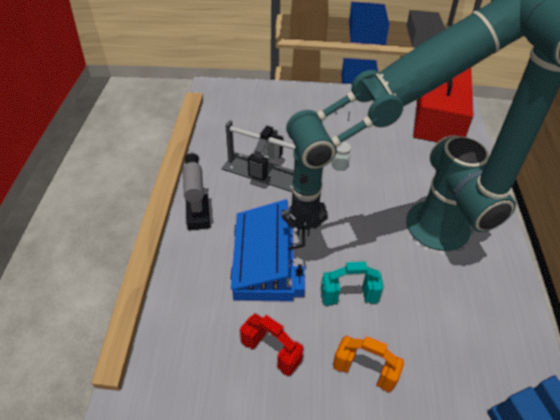

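The lid is clearly rising with the handle: its front edge is at (290,240) and the tab hasn't moved. I'll carry on along the arc.

```bash
python3 -m creep '[[255,[5,1,10],0],[255,[6,0,10],0],[255,[7,1,10],0],[255,[7,0,10],0],[255,[8,0,8],0],[255,[8,1,9],0],[255,[9,1,8],0],[255,[9,0,7],0]]'; python3 -m creep '[[255,[9,1,7],0],[255,[10,0,7],0],[255,[11,1,6],0],[255,[9,0,5],0],[255,[8,1,3],0],[255,[6,0,3],0],[255,[4,0,1],0],[255,[2,1,1],0]]';python3 -m creep '[[255,[0,0,0],0],[255,[0,0,0],0],[255,[0,0,0],0],[255,[0,0,0],0],[255,[0,0,0],0],[255,[0,0,0],0],[255,[0,0,0],0],[255,[0,0,0],0]]'; python3 - <<'E'
from h import *
for n in('side','top'):
    im,d=read_camera(n);cv2.imwrite(f'pics/{n}9.png',im);np.save(n+'9.npy',d)
im=cv2.imread('pics/side9.png')
hs=cv2.cvtColor(im,cv2.COLOR_BGR2HSV)
blue=(hs[...,0]>100)&(hs[...,0]<130)&(hs[...,1]>120)
P=cloud('side',np.load('side9.npy'));X,Y,Z=P[...,0],P[...,1],P[...,2]
m=blue&(Z>.09)&(Z<.25)&(X>.5)&(X<.72)&(Y>.04)&(Y<.34)
p=P[m];print(len(p));q=p-np.median(p,0);nrm=np.linalg.svd(q[np.linalg.norm(q,axis=1)<.15],full_matrices=False)[2]
print(nrm.round(3),p.min(0),p.max(0))
m=(abs(X-.582)<.05)&(abs(Y+.194)<.06)&(Z>.172)&(Z<.23)
p=P[m];print('pad',len(p),p.max(0),np.median(p,0))
s=read_state();print(s['wrist_force'],s['tool_pos'],s['joint_vel'].round(3))
E
```

```text
time: 21.42
tool_pos: [0.5039, 0.1867, 0.2022]
tcp_rot: [1.162, 1.242, -1.173]
wrist_force: [-14.2, 2.3, 13.2]
width: 0.092
time: 22.08
tool_pos: [0.5672, 0.1906, 0.2371]
tcp_rot: [1.167, 1.234, -1.165]
wrist_force: [-5.2, -0.8, 9.6]
width: 0.09
time: 22.75
tool_pos: [0.5668, 0.1906, 0.237]
tcp_rot: [1.167, 1.234, -1.165]
wrist_force: [-4.6, 0.4, 10.6]
width: 0.09
1300
[[ 0.108 -0.991 -0.077]
 [ 0.38   0.112 -0.918]
 [-0.918 -0.07  -0.389]] [0.56043358 0.06162693 0.09003278] [0.64484418 0.33664834 0.24893985]Traceback (most recent call last):
  File "<stdin>", line 12, in <module>
    return umr_maximum(a, axis, None, out, keepdims, initial, where)
ValueError: zero-size array to reduction operation maximum which has no identity
```

View pics/side9.png

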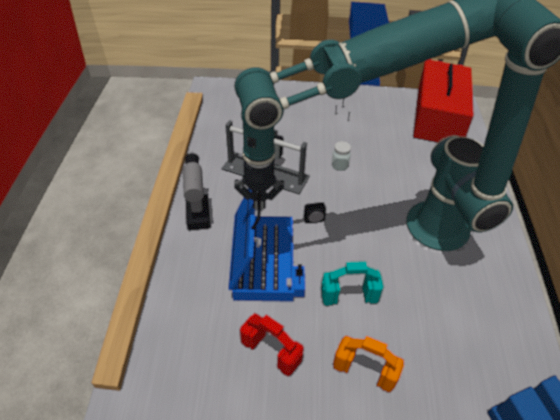

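```bash
python3 - <<'E'
from h import *
im=cv2.imread('pics/top9.png');cv2.imwrite('pics/t9.png',cv2.resize(im[100:280,190:430],None,fx=3.2,fy=3.2))
P=cloud('top',np.load('top9.npy'));X,Y,Z=P[...,0],P[...,1],P[...,2]
m=(abs(X-.582)<.05)&(abs(Y+.194)<.06)&(Z>.172)&(Z<.23)
p=P[m];print('pad',len(p),np.median(p,0))
s=read_state();print(s['time'],s['wrist_force'],s['tool_pos'],s['joint_vel'].round(3))
E
```

```text
pad 222 [ 0.57580602 -0.19620447  0.18908751]
22.85 [-5.2946962   0.55320256  9.06772189] [0.56681978 0.19058041 0.23693393] [-0.     0.     0.    -0.    -0.001 -0.   ]
```

View pics/t9.png

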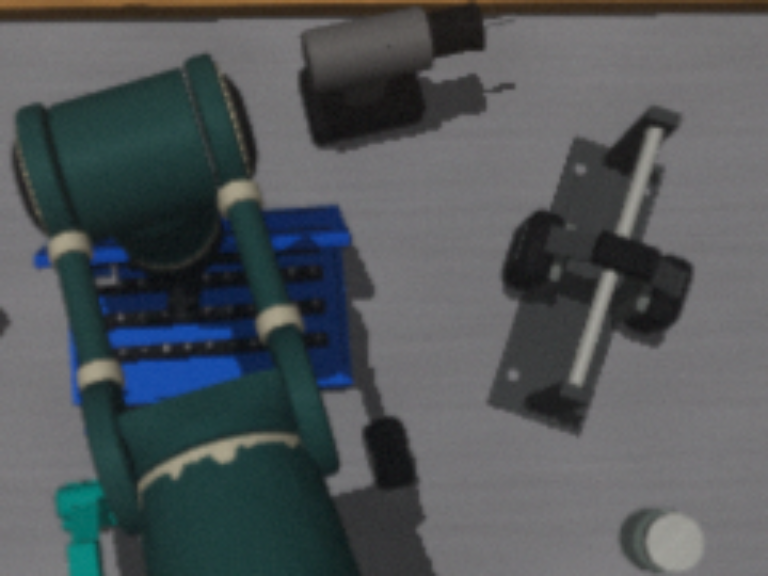

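The muffs hang level over the bar at crop (625,255). The lid is at about 67° and still, and the tape, jar and drill are where they were. Handing in.

```bash
python3 -c "
from workcell import *
print(finish_job())"
```

```text
the job is handed in; nothing more can be done
None
```

I hung the black ear defenders over the rail's bar and let go of them. Then I tugged the lid by its handle and lifted it open, and I handed the job in still holding it. The run took about 23 s of the 72 s allowed, and the hand-in gave no verdict.

- **Tug:** the handle rose 14 mm with only about 2 N of downward force on the wrist. That is well past the 8 mm stop, so the lid was not caught and I left the thumb slide untouched.
- **Lid:** the last side image puts it at about 67° (1.17 rad). The arm was still, with the handle bar gripped.
- **Ear defenders:** the last top image shows them hanging level across the bar near its middle, with the crown pad's top at about 0.19 m, as expected. My side-camera check of them failed at the end because the arm hid the rail, so this rests on the top view. An earlier side view after release showed them hanging still.
- **Drill, tape and jar:** they looked unmoved in the last top image.
- **Disagreements:** the two cameras differed by up to about 8 mm, so I used averages. The wrist read about 10 N upward while holding the lid, which I put down to the arm's position being slightly off the lid's arc.

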